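# Palette onto the drying rail

## Robot

A 6-joint arm with a two-finger parallel gripper is mounted at the origin on the work surface. World frame = base frame: x ahead of the robot, y to its left, z up, the work surface at z = 0. Lengths are in m, angles in rad, forces in N, time in s.
With the tool pointing down it reaches from about 0.4 to 0.825 m from the base axis. Payload 7 kg.
Tool frame: the origin (TCP) lies midway between the tips of the shut fingers; the grasp point (between the pads) lies 19 mm behind it; z points along the fingers, x is the direction in which the jaws open and shut, and the axes are right-handed (so a half turn about z gives the same grasp; the last joint's range is limited). The gripper opens to 88 mm and grips with 3 to 60 N. Pads are 19 mm wide; open, the fingers measure 130 mm over their backs; the gripper's body (78 mm by 193 mm) begins 47 mm behind the grasp point.
Start: joints at [-0.997, 0.359, 0.012, 0, -1.224, -0.288], TCP at [0.19, -0.648, 0.227] pointing down, gripper open.
Joint ranges: [-3.07, 3.07], [-1.43, 2.12], [-1.02, 1.25], [-3.03, 1.67], [-3.05, -0], [-3.03, 3.03]. Speed limits (rad/s): [2.39, 2.39, 3.01, 3.14, 3.14, 3.14].

## Interface

Orientations are given as [roll, pitch, yaw] about the fixed x, y, z axes, in that order (R = Rz(yaw) Ry(pitch) Rx(roll)).
In Python, from station import status, eyes, workorder gives the robot as it stands.
- The arm moves only by the shell command python3 -m jog 'ROWS' [OPENING] [FORCE]. ROWS is JSON, a list of rows, each a list of 6 numbers: the shift along the world's x, y, z in mm, then the turn, a rotation vector about the world's x, y, z in rad. A call has 1 to 12 rows; each row shifts and turns the pose as measured when the row begins; what a row does not reach is not made up. A row lasts 1/10 s, in which the tool goes at most 50 mm and 8.59 degrees, less where a joint would pass 70% of its speed; a pose out of reach is approached as far as the arm can. A call with a gripper value outside its range is refused whole. OPENING is the opening, from 0 (shut) to 1 (fully open), set as the call begins (- or left out, the last holds). The fingers move at their own pace and stop on an object; FORCE is the grip in N (left out, the last holds). Time passes only in rows, so rows that do not move let the fingers close. It gives the time, the measured TCP pose, the force and the opening at its end, in the units of the state.
- status.get_state(): the state, without advancing time (a new reading comes with each control period).
- eyes.grab_frame(name): name is "side" or "top"; returns the picture (400x640x3 uint8, blue, green, red); there is no depth.
- eyes.calibration(name): a dict with "camera_matrix" (3x3 intrinsics, pixels), "cam_to_world" (4x4, takes a point from camera to world coordinates). Camera axes: x right, y up, looking along -z (the intrinsics and any distortion apply to the point x, -y, -z); pixel columns grow to the right and rows downward; lengths in m; the calibration is good to about 2 mm. A picture is of the moment at which its call begins. calibration takes no time and is no camera call.
- workorder.job_done(): hands the job in, once; it reports no verdict.
The state is a dict: "t": time; "q": joint angles; "qd": joint speeds; "joint_efforts": joint torques, N m; "eef_pos": TCP position; "ee_rot": TCP orientation; "force": force on the tool from outside, world axes, zero at the start; "moment": the same for the moment, N m; "width": finger opening in m.
Only numpy, scipy, OpenCV 4.12 (cv2) and the standard library are available. Lean on these libraries where they do the work, as an engineer would, in place of code of your own. Each camera call takes 0.05 s, during which the arm holds its last target. There are 200 camera calls.

## Task

Set the rinsed porcelain palette to dry. First take the flat brush off the narrow metal drying rail and lay it on the brush rest, its handle lying across both cradles with the middle of the handle midway between them; then push the palette off the ledge and over the gap, sliding it and never lifting it, until it sits level on the rail alone, its longer sides parallel to the bar, overhanging it equally on both sides and with its whole length on the bar. Leave everything else where it stands.

Things in the scene. Friction and masses are not known exactly. Their poses are not given: they have to be found in the camera images.
- palette_mid (a point): Centre (half-way up) of the white porcelain palette: a rectangular slab 90 mm (its x) by 110 mm (its y), 18 mm thick, with six round wells 28 mm wide and 9 mm deep in its top, 0.25 to 0.5 kg. It starts flat on the ledge, its x pointing roughly towards the rail. Too wide to grip across; it slides when pushed on its rear 110 mm side.
- palette: The same palette; this origin is the centre of its underside.
- ledge: Fixed wooden ledge of the drying stand, its flat top 70 mm above the table. Origin: middle of the top's edge that faces the rail. x points level across the gap to the rail; the top runs 140 mm back from the origin along -x and 100 mm to either side along y. The space behind it is free.
- rail: Fixed narrow flat aluminium bar of the drying stand, parallel to the ledge's edge, top 68 mm above the table (2 mm lower than the ledge). Origin: centre of its top face. x points across it, away from the ledge (45 mm wide: 22.5 mm either side), y along it (200 mm long). An open gap 36 mm wide parts it from the ledge; beyond it and below there is only a low drip tray.
- brush_mid (a point): Point in the middle of the flat brush's wooden handle, half-way up. x runs along the brush towards the bristles. Handle 20 mm wide (y), 12 mm thick (z), from 70 mm behind this point to 60 mm ahead of it; then a steel ferrule 36 mm wide, 12 mm thick, to 82 mm ahead; stiff bristles to 108 mm. 60 g, balances about 20 mm ahead of this point. It starts lying flat along the top of the rail.
- brush: The same brush; this origin is 6 mm lower, on the underside of the handle.
- rest_seat (a point): Fixed wooden brush rest: the point midway between its two cradles, level with their floors, 45 mm above the table. x runs from one cradle to the other: each is an upright 8 mm thick centred 38 mm from this point along x. Its flat top carries two upright lips, 9 mm high, with 30 mm free between them across y: a brush handle lies along x over both cradles, between the lips. Below this point is open space down to the base, 8 mm above the table.
- dye_jar: Bystander to leave alone: amber jar with a metal lid, 52 mm diameter, 75 mm tall. Origin at its underside.
- paint_pot: Bystander to leave alone: small white pot with a black cap, 44 mm diameter, 50 mm tall. Origin at its underside.
- tape_roll: Bystander to leave alone: roll of tape lying flat, 90 mm outside diameter, 25 mm tall. Origin at its underside.
- dish: Bystander to leave alone: small white bowl, 84 mm diameter, 30 mm tall. Origin at its underside.
- print_block: Bystander to leave alone: wooden printing block 70 x 70 x 28 mm with a round knob on top, 62 mm tall in all. Origin at its underside.
- palette_knife: Bystander to leave alone: long flat spatula-like knife lying on the table. Origin at its underside.
Things that resemble listed ones, but are neither listed nor needed, are in the scene too. Of the things that look like the brush, the smallest one is meant.

How it is judged:
By the outcome, as a careful person would: the job done as asked, in the order asked, and still so for the second after the job is handed in, with the robot touching nothing.
It also fails if it takes over 58 s, if anything falls off the work surface, if the arm or the gripper's body presses on something with over 40 N, if the wrist force passes 120 N, or if a joint passes its speed limit or range.

## Working session

There is one attempt and no reset: what is moved stays moved. The work goes in short steps, Python scripts to look and compute and a shell command to move; the robot and the scene stay as the last step left them, time stands still between calls to the robot, and variables do not carry over. Pictures are saved under pics/ and viewed, about 8 in all and at most 12, crops included, and the job is handed in when it is done.

```bash
mkdir -p pics; cat > h.py <<'E'
import numpy as np, cv2
from station import status, eyes, workorder
def ray(cam,u,v):
    c=eyes.calibration(cam);K=np.array(c["camera_matrix"]);T=np.array(c["cam_to_world"])
    d=cv2.undistortPoints(np.array([[[u,v]]],float),K,np.array(c.get("dist_coeffs",np.zeros(5)),float))[0,0]
    return T[:3,3],T[:3,:3]@np.array([d[0],-d[1],-1.])
def at(cam,u,v,z):
    o,d=ray(cam,u,v);return o+d*(z-o[2])/d[2]
def proj(cam,P):
    c=eyes.calibration(cam);K=np.array(c["camera_matrix"]);T=np.array(c["cam_to_world"])
    p=T[:3,:3].T@(np.array(P)-T[:3,3]);p=K@np.array([p[0],-p[1],-p[2]]);return p[:2]/p[2]
E
python3 - <<'E'
from h import *
for n in("top","side"):
    im=eyes.grab_frame(n);cv2.imwrite(f"pics/{n}0.png",im);c=eyes.calibration(n);print({k:np.round(v,4).tolist() for k,v in c.items()})
print(status.get_state())
E
```

```text
{'camera_matrix': [[435.795, 0.0, 320.9395], [0.0, 435.795, 202.6331], [0.0, 0.0, 1.0]], 'cam_to_world': [[0.0247, 0.9898, -0.1403, 0.3284], [-0.9997, 0.0241, -0.0055, -0.0114], [-0.0021, 0.1404, 0.9901, 1.2646], [0.0, 0.0, 0.0, 1.0]]}
{'camera_matrix': [[489.9557, 0.0, 316.0443], [0.0, 489.9557, 192.0778], [0.0, 0.0, 1.0]], 'cam_to_world': [[-0.9983, 0.0276, -0.0517, 0.4361], [-0.0583, -0.5669, 0.8217, 1.134], [-0.0066, 0.8233, 0.5675, 0.8467], [0.0, 0.0, 0.0, 1.0]]}
{'t': 0.1, 'q': array([-9.96942714e-01,  3.59259387e-01,  1.11808298e-02, -3.24555300e-04,
       -1.22412249e+00, -2.88096007e-01]), 'qd': array([ 0.00011191, -0.00064158,  0.00257757,  0.00110739,  0.00066026,
        0.00043009]), 'joint_efforts': array([-1.07652035e-03, -5.84163308e+01,  2.93749684e+01,  7.01543346e+00,
        1.01821718e-02, -6.62909974e-05]), 'eef_pos': array([ 0.19012672, -0.64721637,  0.22576285]), 'ee_rot': array([-3.14148605e+00, -1.43352744e-03,  1.85644337e+00]), 'force': array([0.47509434, 0.05524283, 0.46051785]), 'moment': array([ 0.03245089, -0.01362834,  0.05200507]), 'width': 0.08783455778463911}
```

View pics/top0.png

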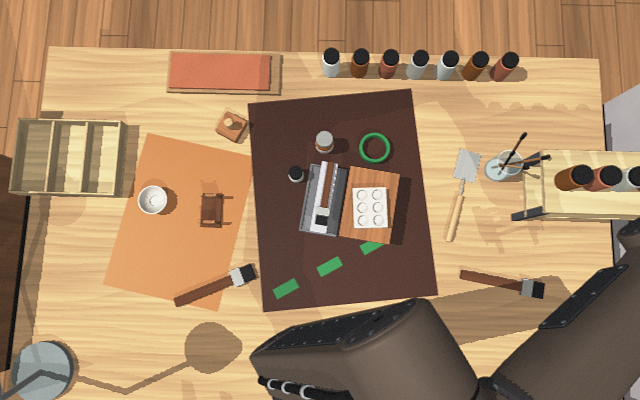

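View pics/side0.png

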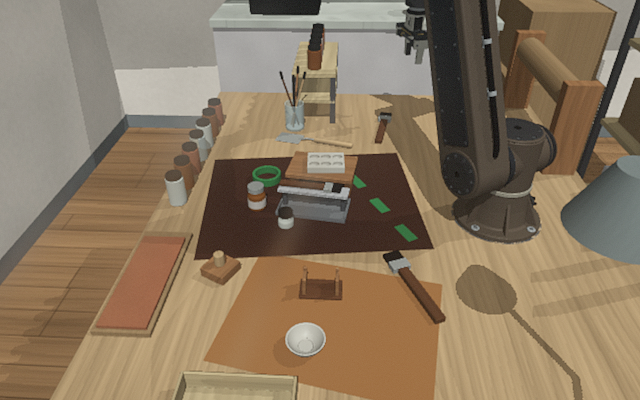

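Candidates for the brush are top (322,198) on the rail, (215,285) the big one on the table, and (505,283) on the table. By the description it is the small one on the rail. I'll check that in close crops.

```bash
python3 - <<'E'
from h import *
t=cv2.imread("pics/top0.png");s=cv2.imread("pics/side0.png")
def crop(im,x,y,w,h,k):
    o=cv2.resize(im[y:y+h,x:x+w],None,fx=k,fy=k,interpolation=cv2.INTER_CUBIC)
    for i in range(0,w,10):
        cv2.line(o,(i*k,0),(i*k,8 if i%50 else 16),(0,255,255),1); cv2.putText(o,str(x+i),(i*k,26),0,.35,(0,255,255),1)
    for i in range(0,h,10):
        cv2.line(o,(0,i*k),(8,i*k),(0,255,255),1); cv2.putText(o,str(y+i),(10,i*k+4),0,.35,(0,255,255),1)
    return o
a=crop(t,290,150,120,100,6);b=crop(t,190,180,50,60,6)
cv2.imwrite("pics/c1.png",a)
c=crop(s,265,140,110,90,7);cv2.imwrite("pics/c2.png",c[:600])
d=crop(s,290,260,60,45,7)
o=np.zeros((600,800,3),np.uint8);o[:360,:300]=b;o[:315,310:730]=d;cv2.imwrite("pics/c3.png",o)
E
```

```text
(no output)
```

View pics/c1.png

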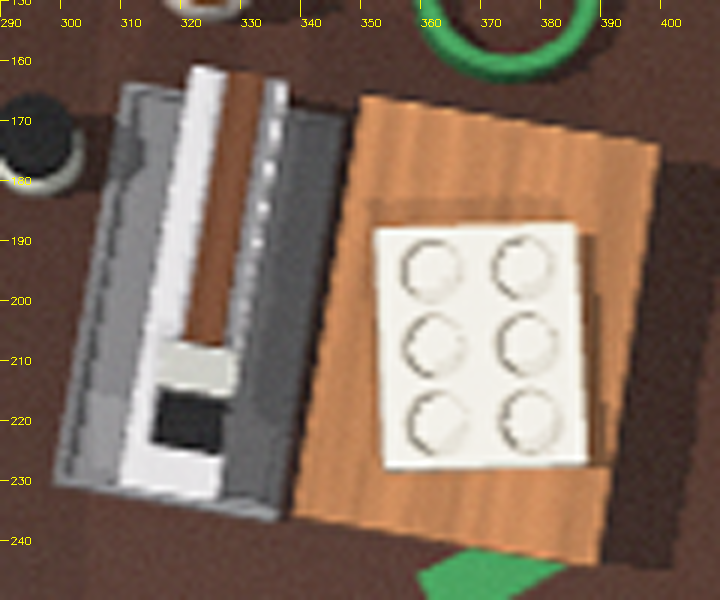

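View pics/c2.png

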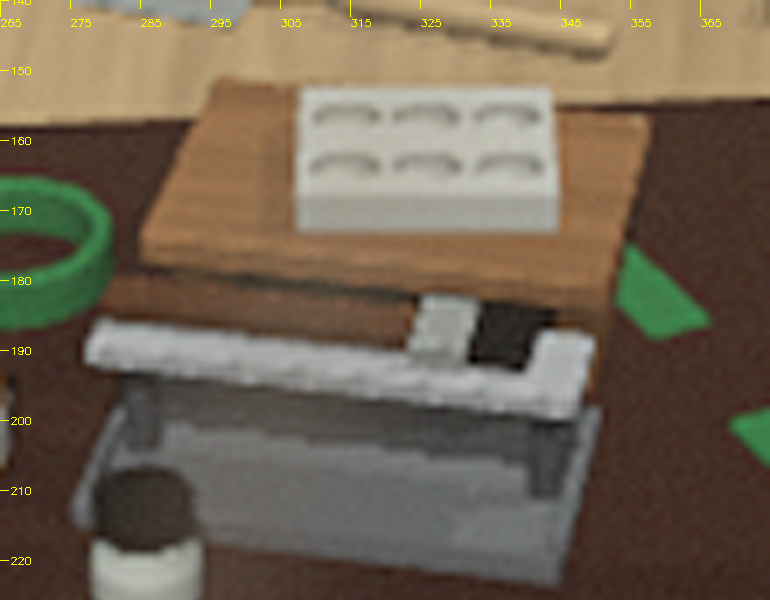

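View pics/c3.png

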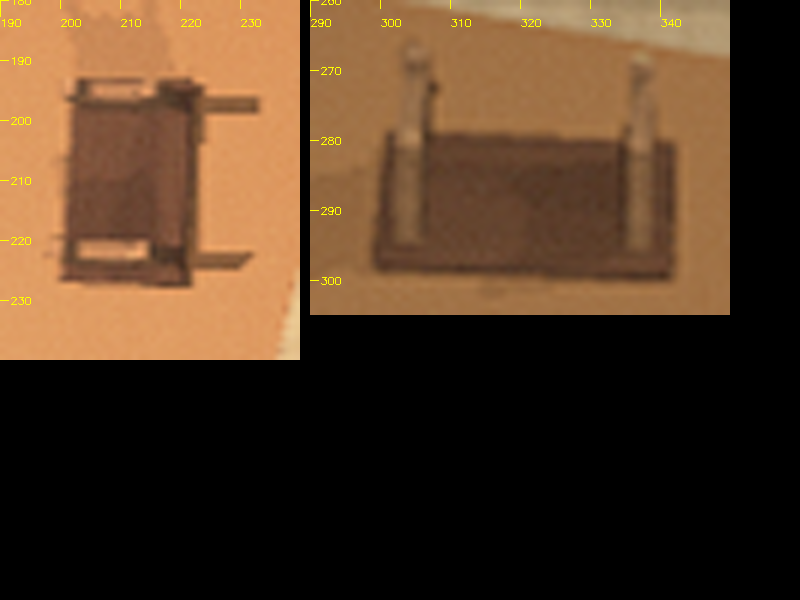

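```bash
python3 - <<'E'
from h import *
from scipy.optimize import least_squares
def fit(name,model,obs,x0):
    # model: local xyz; obs list (cam,uv,local); pose x,y,yaw ; z in local
    def P(p,l): c,s=np.cos(p[2]),np.sin(p[2]); return [p[0]+c*l[0]-s*l[1],p[1]+s*l[0]+c*l[1],l[2]]
    f=lambda p:np.concatenate([proj(c,P(p,l))-uv for c,uv,l in obs])
    r=least_squares(f,x0);print(name,np.round(r.x,4),"deg",np.degrees(r.x[2]).round(2));print(np.round(r.fun.reshape(-1,2),1).tolist())
T="top";S="side"
o=-.4
tp=lambda u,v:np.array([u+o,v+o])
for n,q,z in [("ledge",[(350,166),(399.5,174),(390,244),(339,236)],.07),("rail",[(321.5,161),(338,163.5),(326.5,233.5),(309.5,231)],.068),("pal",[(352,188),(386,187),(388,227.5),(354,228)],.088),("cradF",[(203,193.5),(214,193.5),(214,196.5),(203,196.5)],.045),("cradN",[(203,220),(215,220),(215,223),(203,223.5)],.045),("handle end,junct,fer,brist",[(330.5,162),(324,207),(323,212),(320.5,224.5)],.08)]:
    print(n,[np.round(at(T,*tp(*p),z)*1000,1)[:2].tolist() for p in q])
# rail x ~ +y world (yaw ~ 90deg)
lz=.07
fit("ledge",0,[(T,tp(350,166),(0,-.1,lz)),(T,tp(339,236),(0,.1,lz)),(T,tp(399.5,174),(-.14,-.1,lz)),(T,tp(390,244),(-.14,.1,lz)),(S,tp(285,174.5),(0,-.1,lz)),(S,tp(351.5,181),(0,.1,lz)),(S,tp(296,151.5),(-.14,-.1,lz)),(S,tp(357.5,157),(-.14,.1,lz))],[.4,0,1.5])
z=.068
fit("rail",0,[(T,tp(338,163.5),(-.0225,-.1,z)),(T,tp(326.5,233.5),(-.0225,.1,z)),(T,tp(321.5,161),(.0225,-.1,z)),(T,tp(309.5,231),(.0225,.1,z)),(S,tp(277.5,189),(.0225,-.1,z)),(S,tp(347,197),(.0225,.1,z)),(S,tp(349.5,188),(-.0225,.1,z))],[.4,0,1.5])
z=.088
fit("pal",0,[(T,tp(352,188),(.045,-.055,z)),(T,tp(386,187),(-.045,-.055,z)),(T,tp(388,227.5),(-.045,.055,z)),(T,tp(354,228),(.045,.055,z)),(S,tp(307,167.5),(.045,-.055,z)),(S,tp(344.5,167.5),(.045,.055,z)),(S,tp(307.5,153),(-.045,-.055,z)),(S,tp(343.5,153),(-.045,.055,z))],[.4,0,1.5])
fit("brush",0,[(T,tp(330.5,162),(-.07,0,.08)),(T,tp(324.3,207.5),(.06,0,.08)),(T,tp(316,215),(.082,-.018,.08)),(T,tp(329,216),(.082,.018,.08)),(T,tp(321,224.5),(.108,0,.08)),(S,tp(325.5,182.5),(.06,.018,.08)),(S,tp(333,183),(.082,.018,.08))],[.5,0,3.1])
z=.045
fit("rest",0,[(T,tp(203,195),(-.038,.015,z)),(T,tp(214.2,195),(-.038,-.015,z)),(T,tp(203,221.7),(.038,.015,z)),(T,tp(215,221.7),(.038,-.015,z)),(S,tp(299.5,300),(-.048,.02,.00))][:4],[.45,.3,3.1])
E
```

```text
ledge [[604.4, -82.5], [584.9, -221.1], [389.3, -195.1], [407.7, -55.4]]
rail [[617.3, -2.3], [611.2, -48.8], [413.8, -21.0], [419.6, 25.8]]
pal [[538.8, -87.8], [543.8, -180.9], [432.7, -186.8], [429.1, -94.9]]
cradF [[520.4, 331.7], [521.1, 300.4], [512.5, 299.9], [511.8, 331.1]]
cradN [[444.9, 326.9], [445.8, 293.2], [437.3, 292.7], [435.1, 326.3]]
handle end,junct,fer,brist [[612.2, -27.5], [485.5, -12.4], [471.6, -10.0], [437.1, -4.0]]
ledge [ 0.5066 -0.0686  1.4352] deg 82.23
[[-0.1, -0.4], [-0.1, 0.1], [-0.1, -0.6], [-0.4, 0.3], [-0.1, -0.5], [0.6, -0.2], [-0.3, -0.6], [0.6, -0.4]]
rail [ 0.516  -0.0118  1.4292] deg 81.89
[[-0.2, -0.2], [-0.4, -0.0], [0.5, -0.3], [0.5, -0.2], [-0.1, 0.4], [0.5, 0.1], [0.3, 0.1]]
pal [ 0.4868 -0.1377  1.6231] deg 93.0
[[0.7, -0.2], [-0.4, -0.1], [-0.5, -0.6], [0.3, -0.1], [0.4, 0.5], [0.3, 0.4], [0.5, -0.3], [0.0, -0.4]]
brush [ 0.544  -0.0189  3.021 ] deg 173.09
[[-0.1, -0.5], [-0.6, -0.1], [0.0, -0.7], [0.1, 0.2], [0.2, 0.2], [0.4, -0.4], [0.5, -0.2]]
rest [0.4786 0.3126 3.2136] deg 184.13
[[10.9, -0.3], [-10.8, 0.2], [11.3, -0.3], [-11.4, 0.2]]
```

```bash
python3 -m jog '[[23,44,0,0,0,-0.034],[23,44,0,0,0,-0.034],[23,44,0,0,0,-0.034],[23,44,0,0,0,-0.034],[23,44,0,0,0,-0.034],[23,44,0,0,0,-0.034],[23,44,0,0,0,-0.034],[23,44,0,0,0,-0.034],[23,44,0,0,0,-0.034],[23,44,0,0,0,-0.034],[23,44,0,0,0,-0.034],[23,44,0,0,0,-0.034]]' 0.57 25
```

```text
t: 1.3
eef_pos: [0.4607, -0.1133, 0.2201]
ee_rot: [-3.138, -0.009, 1.423]
force: [2.1, -1.3, -0.5]
width: 0.0496
```

```bash
python3 -m jog '[[21,32,-30,0,0,0.01],[21,32,-40,0,0,0.01],[15,25,-35,0,0,0.01],[3,5,-10,0,0,0],[0,0,0,0,0,0]]'; python3 - <<'E'
from h import *
s=status.get_state();print(s['eef_pos'],s['ee_rot'],s['force'])
from scipy.spatial.transform import Rotation as R
r=R.from_euler('xyz',[np.pi,0,1.450])*R.from_euler('xyz',s['ee_rot']).inv();print(r.as_rotvec())
E
```

```text
t: 1.8
eef_pos: [0.5224, -0.0134, 0.1065]
ee_rot: [3.14, -0.01, 1.46]
force: [-0.5, -0.7, 0.3]
width: 0.0501
[ 0.52241738 -0.01343093  0.10653857] [ 3.14010803 -0.00963284  1.46033697] [-0.51853812 -0.66887302  0.32173886]
[-0.00939728  0.00258606 -0.01032974]
```

```bash
python3 -m jog '[[1,-3,-18,-0.009,0.003,-0.01],[0,0,-12,0,0,0],[0,0,-5,0,0,0],[0,0,0,0,0,0]]'; python3 - <<'E'
from h import *
t=eyes.grab_frame("top");s=eyes.grab_frame("side")
a=cv2.resize(t[150:250,280:350],None,fx=5,fy=5,interpolation=2);b=cv2.resize(s[130:230,265:355],None,fx=5,fy=5,interpolation=2)
cv2.imwrite("pics/g.png",np.hstack([a,b]))
E
```

```text
t: 2.2
eef_pos: [0.5238, -0.0183, 0.0733]
ee_rot: [3.139, -0.001, 1.449]
force: [-0.3, -0.9, 0.2]
width: 0.0499
```

View pics/g.png

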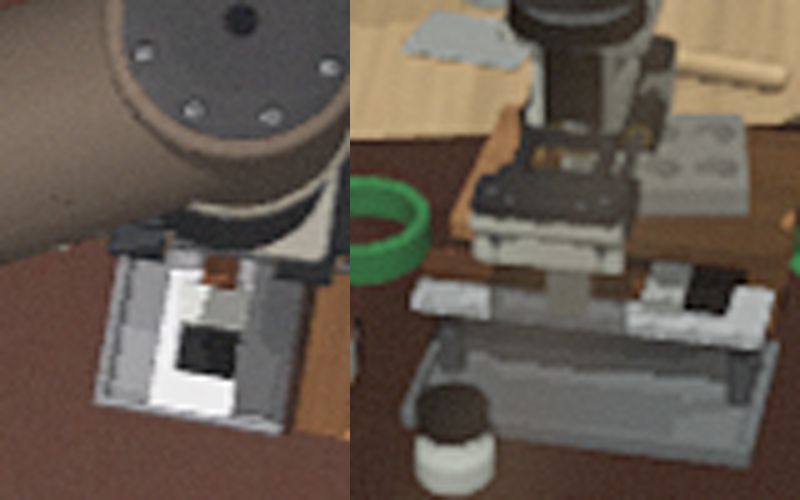

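```bash
python3 -m jog '[[0,1,-1,0,0,0],[0,0,0,0,0,0],[0,0,0,0,0,0],[0,0,0,0,0,0],[0,0,0,0,0,0]]' 0.0 25;  python3 -m jog '[[0,0,15,0,0,0],[0,0,25,0,0,0],[0,0,35,0,0,0],[0,0,35,0,0,0]]'
```

```text
t: 2.8
eef_pos: [0.5255, -0.017, 0.0754]
ee_rot: [3.134, -0.003, 1.449]
force: [-0.4, 0.2, -0.6]
width: 0.0192
t: 3.2
eef_pos: [0.5209, -0.0178, 0.183]
ee_rot: [-3.137, 0.001, 1.448]
force: [1.4, 0.8, 0.2]
width: 0.0195
```

```bash
python3 -m jog '[[-8,40,0,0,0,0.025],[-8,42,0,0,0,0.025],[-8,42,0,0,0,0.025],[-8,42,0,0,0,0.025],[-8,42,0,0,0,0.025],[-8,42,0,0,0,0.025],[-8,42,0,0,0,0.025],[-6,30,0,0,0,0.023],[0,0,0,0,0,0]]'; python3 - <<'E'
from h import *
s=status.get_state();print(s['eef_pos'],s['ee_rot'],s['force'])
from scipy.spatial.transform import Rotation as R
r=R.from_euler('xyz',[np.pi,0,1.646])*R.from_euler('xyz',s['ee_rot']).inv();print(r.as_rotvec())
t=eyes.grab_frame("top");s=eyes.grab_frame("side")
cv2.imwrite("pics/h1t.png",t);cv2.imwrite("pics/h1s.png",s)
a=cv2.resize(t[150:250,170:250],None,fx=5,fy=5,interpolation=2);b=cv2.resize(s[210:310,275:355],None,fx=5,fy=5,interpolation=2)
cv2.imwrite("pics/h1.png",np.hstack([a,b]))
E
```

```text
t: 4.1
eef_pos: [0.4571, 0.3163, 0.1896]
ee_rot: [3.136, -0.004, 1.651]
force: [0.3, -0.6, -1.0]
width: 0.0193
[0.45710063 0.31632292 0.18964387] [ 3.13592484 -0.00422116  1.65130739] [ 0.32563323 -0.57983357 -0.97516415]
[-0.0046492   0.00532232 -0.00529541]
```

View pics/h1.png

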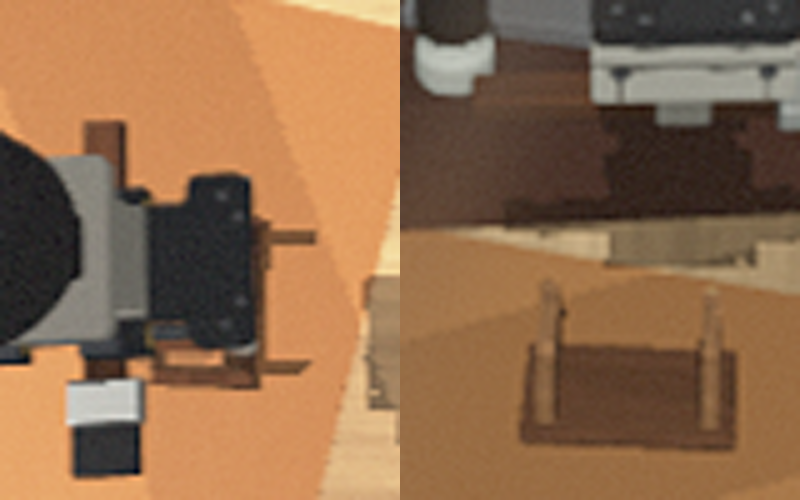

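```bash
python3 - <<'E'
from h import *
tcp=np.array([.4571,.3163])
for z in(.190,.194):
    p=[at("top",u-.4,v-.4,z)[:2] for u,v in((191,174.1),(191,226.1),(191.4,245))]
    d=p[2]-p[0];L=np.linalg.norm(d);d/=L;n=[-d[1],d[0]]
    m=np.mean([p[0]+.070*d,p[1]-.06*d,p[2]-.108*d],0)
    print(z,L,np.linalg.norm(p[1]-p[0]),np.degrees(np.arctan2(d[1],d[0])),m,m-tcp,(tcp-m)@d,(tcp-m)@n)
E
```

```text
0.19 0.17792570365119495 0.13125990468184542 -175.86489435370407 [0.47596427 0.31932769] [0.01886427 0.00302769] 0.01903348929706389 0.0016595334465934134
0.194 0.17726340752859818 0.13077131352194402 -175.86489435370405 [0.47553643 0.31810524] [0.01843643 0.00180524] 0.01851860718279715 0.0004711124350723422
```

```bash
python3 -m jog '[[3,-5,-30,-0.005,0.005,-0.005],[0,0,-40,0,0,0],[0,0,-28,0,0,0],[0,0,0,0,0,0]]';python3 - <<'E'
from h import *
s=status.get_state();print(s['eef_pos'],s['ee_rot'],s['force'])
from scipy.spatial.transform import Rotation as R
r=R.from_euler('xyz',[np.pi,0,1.646])*R.from_euler('xyz',s['ee_rot']).inv();print(r.as_rotvec())
E
```

```text
t: 4.6
eef_pos: [0.4613, 0.3052, 0.0906]
ee_rot: [3.14, -0.001, 1.64]
force: [0.1, -0.1, -0.8]
width: 0.0192
[0.46126811 0.30515448 0.09057598] [ 3.13989612e+00 -9.26603803e-04  1.64000390e+00] [ 0.08166981 -0.13580557 -0.83503875]
[-0.00104658  0.00162526  0.00599688]
```

```bash
python3 -m jog '[[-1,6,-6,0,0,0.006],[0,0,-4,0,0,0],[0,0,-4,0,0,0],[0,0,0,0,0,0]]'
```

```text
t: 5.0
eef_pos: [0.4624, 0.3116, 0.0796]
ee_rot: [3.136, -0.004, 1.645]
force: [-0.4, -0.2, -0.6]
width: 0.0196
```

```bash
python3 -m jog '[[-2,0,-14,0,0.004,0],[-1,0,-8,0,0,0],[0,0,-1,0,0,0],[0,0,0,0,0,0]]'; python3 - <<'E'
from h import *
s=eyes.grab_frame("side");t=eyes.grab_frame("top")
a=cv2.resize(t[150:250,170:250],None,fx=5,fy=5,interpolation=2);b=cv2.resize(s[230:330,275:355],None,fx=5,fy=5,interpolation=2)
cv2.imwrite("pics/i1.png",np.hstack([a,b]))
E
```

```text
t: 5.4
eef_pos: [0.4596, 0.3124, 0.0562]
ee_rot: [3.139, -0.006, 1.645]
force: [-0.4, -0.5, 0.1]
width: 0.0193
```

View pics/i1.png

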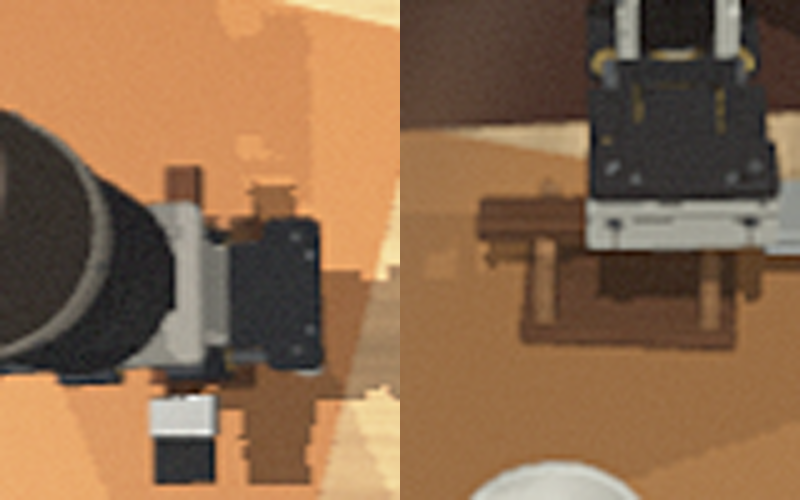

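```bash
python3 -m jog '[[0,-1,-2,0,0.003,0],[0,0,-2,0,0,0],[0,0,0,0,0,0]]';python3 -m jog '[[0,0,0,0,0,0],[0,0,0,0,0,0],[0,0,0,0,0,0]]' 0.4
```

```text
t: 5.8
eef_pos: [0.4601, 0.3118, 0.0528]
ee_rot: [3.141, -0.007, 1.645]
force: [-0.0, 0.4, -0.4]
width: 0.0197
t: 6.1
eef_pos: [0.4604, 0.312, 0.0532]
ee_rot: [3.14, -0.008, 1.645]
force: [-0.1, 0.4, 0.6]
width: 0.0338
```

```bash
python3 -m jog '[[0,0,15,0,0,0],[0,0,30,0,0,0],[0,0,40,0,0,0],[0,0,30,0,0,0]]';  python3 -m jog '[[1,-42,0,0,0,0.11],[1,-42,0,0,0,0.11],[1,-42,0,0,0,0.11],[1,-42,0,0,0,0.11],[1,-42,0,0,0,0.11],[1,-42,0,0,0,0.11],[1,-42,0,0,0,0.11],[1,-42,0,0,0,0.11],[1,-42,0,0,0,0.11],[1,-42,0,0,0,0.11],[1,-42,0,0,0,0.11],[1,-42,0,0,0,0.11]]' 0.57
python3 - <<'E'
from h import *
t=eyes.grab_frame("top");s=eyes.grab_frame("side")
cv2.imwrite("pics/j1s.png",s)
a=cv2.resize(t[150:250,170:250],None,fx=5,fy=5,interpolation=2);b=cv2.resize(s[230:330,275:355],None,fx=5,fy=5,interpolation=2)
cv2.imwrite("pics/j1.png",np.hstack([a,b]))
E
```

```text
t: 6.5
eef_pos: [0.4578, 0.309, 0.167]
ee_rot: [-3.136, -0.0, 1.645]
force: [0.9, 0.9, -0.8]
width: 0.0348
t: 7.7
eef_pos: [0.4706, -0.2061, 0.177]
ee_rot: [3.131, -0.0, 3.028]
force: [1.0, 0.6, -0.4]
width: 0.0503
```

View pics/j1.png

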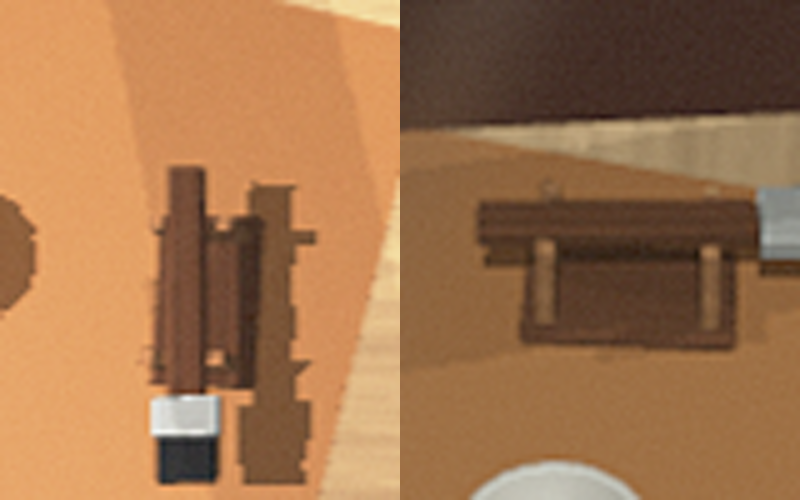

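```bash
python3 - <<'E'
from h import *
R0=np.array([.4786,.3126]);e=np.array([.997,.075]);n=np.array([-.075,.997])
for nm,x,y,z in [("nearlip top outer",38,19,54),("nearlip top inner",38,15,54),("nearlip floor",38,15,45),("farlip top",38,-19,54),("near bottom",38,19,8),("handle top near edge",38,10,57),("handle bot near edge",38,10,45),("handle top far",38,-10,57)]:
    p=R0+e*x/1e3+n*y/1e3;P=[*p,z/1e3]
    print(nm,"side",((proj("side",P)-[275,230]+.4)*5).round(),"top",((proj("top",P)-[170,150]+.4)*5).round())
E
```

```text
nearlip top outer side [148. 247.] top [155. 224.]
nearlip top inner side [148. 241.] top [162. 224.]
nearlip floor side [148. 255.] top [167. 226.]
farlip top side [148. 189.] top [223. 221.]
near bottom side [150. 319.] top [177. 237.]
handle top near edge side [148. 228.] top [170. 222.]
handle bot near edge side [148. 247.] top [175. 226.]
handle top far side [148. 198.] top [205. 221.]
```

```bash
python3 -m jog '[[4,-16,-20,0,0,-0.024],[0,0,-30,0,0,0],[0,0,-20,0,0,0],[0,0,0,0,0,0]]'; python3 - <<'E'
from h import *
s=status.get_state()
from scipy.spatial.transform import Rotation as R
r=R.from_euler('xyz',[np.pi,0,3.004])*R.from_euler('xyz',s['ee_rot']).inv();print(r.as_rotvec(),s['force'])
E
```

```text
t: 8.2
eef_pos: [0.4746, -0.2268, 0.1057]
ee_rot: [3.132, 0.002, 2.992]
force: [-0.6, 0.3, 0.4]
width: 0.0504
[-0.00969805  0.00336922  0.01158693] [-0.62306673  0.31741537  0.41624797]
```

```bash
python3 -m jog '[[0,0,-18,-0.01,0.003,0.012],[0,0,-8,0,0,0],[0,0,0,0,0,0]]'; python3 -m jog '[[1,10,0,0,0,0],[1,8,0,0,0,0],[1,5,0,0,0,0],[1,5,0,0,0,0],[0,0,0,0,0,0]]'
```

```text
t: 8.5
eef_pos: [0.4761, -0.2263, 0.0815]
ee_rot: [-3.141, 0.003, 3.005]
force: [-1.1, 0.2, 0.8]
width: 0.0502
t: 9.0
eef_pos: [0.4824, -0.1958, 0.0854]
ee_rot: [-3.141, 0.008, 3.006]
force: [-0.2, -0.3, -0.2]
width: 0.0495
```

```bash
python3 -m jog '[[0,0,-5,0,-0.004,0],[0,0,-2,0,0,0],[0,0,0,0,0,0]]'; python3 -m jog '[[1,5,0,0,0,0],[1,5,-1,0,0,0],[1,5,-1,0,0,0],[1,5,-1,0,0,0],[0,0,0,0,0,0]]'
```

```text
t: 9.3
eef_pos: [0.4832, -0.1959, 0.0786]
ee_rot: [-3.141, 0.014, 3.007]
force: [0.6, -0.7, 0.4]
width: 0.0497
t: 9.8
eef_pos: [0.4865, -0.175, 0.0749]
ee_rot: [-3.14, 0.012, 3.005]
force: [-0.1, -0.8, -1.0]
width: 0.0497
```

```bash
python3 -m jog '[[1,8,1,0,0.012,0],[1,8,0,0,0,0],[1,8,0,0,0,0],[1,8,0,0,0,0],[1,8,0,0,0,0],[1,8,0,0,0,0],[0,0,0,0,0,0]]'; python3 - <<'E'
from h import *
t=eyes.grab_frame("top");s=eyes.grab_frame("side")
cv2.imwrite("pics/k1t.png",t);cv2.imwrite("pics/k1s.png",s)
a=cv2.resize(t[150:250,290:370],None,fx=5,fy=5,interpolation=2);b=cv2.resize(s[130:230,275:355],None,fx=5,fy=5,interpolation=2)
cv2.imwrite("pics/k1.png",np.hstack([a,b]))
E
```

```text
t: 10.5
eef_pos: [0.4933, -0.1222, 0.0759]
ee_rot: [-3.139, -0.0, 3.006]
force: [-0.0, -0.3, 0.8]
width: 0.0498
```

View pics/k1.png

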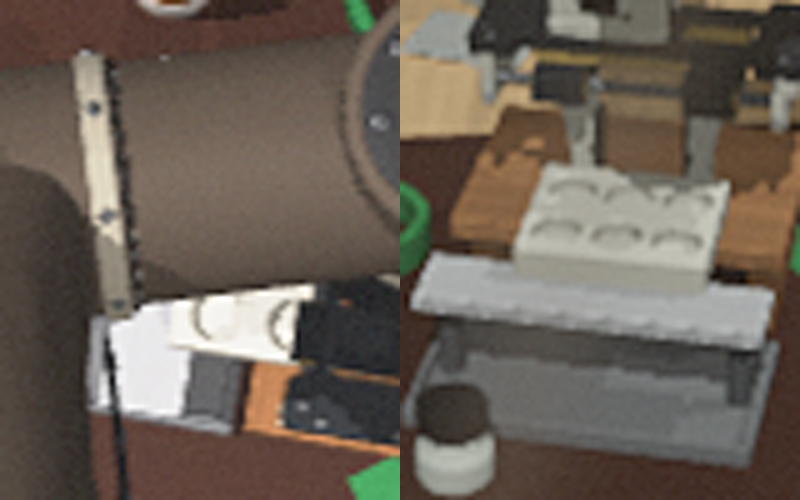

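```bash
cat > fp.py <<'E'
from h import *
from scipy.optimize import least_squares
def fitpal(obs,z,free=False):
    def P(p,l): c,s=np.cos(p[2]),np.sin(p[2]); return [p[0]+c*l[0]-s*l[1],p[1]+s*l[0]+c*l[1],z]
    f=lambda p:np.concatenate([proj(c,P(p,l))-np.array(uv) for c,uv,l in obs])
    r=least_squares(f,[.5,-.05,1.43]);p=r.x
    d=np.array([np.cos(1.433),np.sin(1.433)]);n=np.array([-d[1],d[0]]);v=p[:2]-[.5153,-.0113]
    print("pal",p.round(4),"railx %.4f raily %.4f dyaw %.2f"%(v@d,v@n,np.degrees(p[2]-1.433)),r.fun.reshape(-1,2).round(1).tolist())
    s=status.get_state()['eef_pos'][:2]-[.5153,-.0113];print("tcp rail",s@d,s@n)
E
python3 - <<'E'
from fp import *
c=lambda x,y,ox,oy:(ox+x/5-.4,oy+y/5-.4)
a,b=.045,.055
S=[("side",c(115,260,275,130),(a,-b)),("side",c(312,274,275,130),(a,b)),("side",c(328,182,275,130),(-a,b)),("side",c(145,165,275,130),(-a,-b))]
fitpal(S,.088)
fitpal(S+[("top",c(170,346,290,150),(a,b))],.088)
E
```

```text
pal [ 0.5006 -0.0595  1.4777] railx -0.0497 raily 0.0079 dyaw 2.56 [[0.4, -1.1], [-0.3, -0.9], [0.0, 0.8], [-0.1, 1.5]]
tcp rail -0.11347223678526808 0.006687480057795169
pal [ 0.5009 -0.0612  1.4819] railx -0.0514 raily 0.0074 dyaw 2.80 [[0.4, -1.4], [-0.3, -1.3], [-0.1, 0.4], [-0.3, 1.2], [-0.6, 0.3]]
tcp rail -0.11347223678526808 0.006687480057795169
```

```bash
python3 -m jog '[[1,6,0,0,0,0],[1,6,0,0,0,0],[1,6,0,0,0,0],[1,6,0,0,0,0],[1,6,0,0,0,0],[1,5,0,0,0,0],[0,0,0,0,0,0]]'; python3 -m jog '[[0,-25,0,0,0,0],[0,-40,15,0,0,0],[0,-45,30,0,0,0],[0,-50,40,0,0,0],[0,-50,40,0,0,0],[0,-50,10,0,0,0],[0,-50,10,0,0,0],[0,0,0,0,0,0]]'; python3 - <<'E'
from h import *
t=eyes.grab_frame("top");s=eyes.grab_frame("side")
cv2.imwrite("pics/l1t.png",t);cv2.imwrite("pics/l1s.png",s)
a=cv2.resize(t[150:250,290:370],None,fx=5,fy=5,interpolation=2);b=cv2.resize(s[130:230,275:355],None,fx=5,fy=5,interpolation=2)
cv2.imwrite("pics/l1.png",np.hstack([a,b]))
E
```

```text
t: 11.3
eef_pos: [0.4986, -0.0853, 0.0751]
ee_rot: [-3.139, -0.003, 3.004]
force: [-0.2, -0.9, -0.7]
width: 0.05
t: 12.1
eef_pos: [0.5001, -0.373, 0.2067]
ee_rot: [-3.136, 0.004, 3.013]
force: [-0.9, 0.5, -0.8]
width: 0.0501
```

View pics/l1.png

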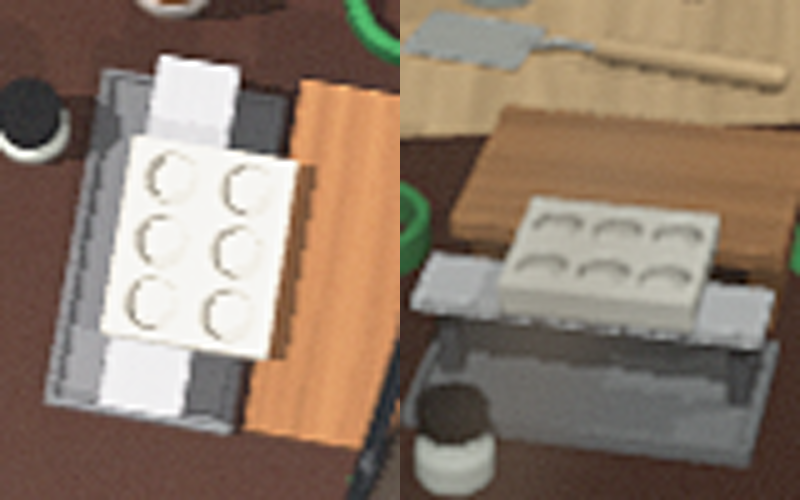

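```bash
python3 - <<'E'
from fp import *
c=lambda x,y,ox,oy:(ox+x/5-.4,oy+y/5-.4)
a,b=.045,.055
T=[("top",c(130,137,290,150),(a,-b)),("top",c(299,160,290,150),(-a,-b)),("top",c(270,357,290,150),(-a,b)),("top",c(103,332,290,150),(a,b))]
S=[("side",c(98,283,275,130),(a,-b)),("side",c(297,305,275,130),(a,b)),("side",c(319,213,275,130),(-a,b)),("side",c(131,196,275,130),(-a,-b))]
for z in(.086,.088): fitpal(T,z);fitpal(S,z);fitpal(T+S,z)
E
```

```text
pal [ 0.5067 -0.0286  1.452 ] railx -0.0183 raily 0.0062 dyaw 1.09 [[0.7, -0.1], [-0.7, -0.1], [-0.3, -0.1], [0.3, 0.2]]
tcp rail -0.3566166776879594 -0.033488650752748386
pal [ 0.507  -0.0317  1.4514] railx -0.0214 raily 0.0054 dyaw 1.05 [[0.3, -0.0], [-0.4, -0.7], [-0.2, 0.4], [0.3, 0.5]]
tcp rail -0.3566166776879594 -0.033488650752748386
pal [ 0.5068 -0.0293  1.4518] railx -0.0190 raily 0.0060 dyaw 1.07 [[1.0, -0.1], [-0.4, -0.1], [-0.1, -0.1], [0.5, 0.2], [0.3, 0.5], [-0.3, -0.2], [-0.1, 0.9], [0.3, 0.9]]
tcp rail -0.3566166776879594 -0.033488650752748386
pal [ 0.5064 -0.0285  1.452 ] railx -0.0183 raily 0.0065 dyaw 1.09 [[0.7, -0.1], [-0.7, -0.1], [-0.3, -0.0], [0.3, 0.3]]
tcp rail -0.3566166776879594 -0.033488650752748386
pal [ 0.5068 -0.0287  1.4513] railx -0.0184 raily 0.0060 dyaw 1.05 [[0.3, -0.0], [-0.3, -0.7], [-0.1, 0.4], [0.2, 0.5]]
tcp rail -0.3566166776879594 -0.033488650752748386
pal [ 0.5066 -0.0286  1.4517] railx -0.0183 raily 0.0063 dyaw 1.07 [[0.7, -0.2], [-0.6, -0.2], [-0.3, -0.1], [0.3, 0.2], [0.4, 0.0], [-0.2, -0.7], [-0.1, 0.4], [0.3, 0.5]]
tcp rail -0.3566166776879594 -0.033488650752748386
```

```bash
cat > seg.py <<'E'
from fp import *
def seg(t,z):
    k=6;x0,y0=285,150
    im=cv2.resize(t[y0:250,x0:370],None,fx=k,fy=k,interpolation=2).astype(int)
    B,G,Rr=im[...,0],im[...,1],im[...,2]
    m=((Rr-B>1)&(Rr-B<45)&(G>165)).astype(np.uint8)
    m=cv2.morphologyEx(m,cv2.MORPH_OPEN,np.ones((13,13)))
    cs=cv2.findContours(m,0,2)[0];c=max(cs,key=cv2.contourArea)
    h=cv2.convexHull(c);print("area ratio",cv2.contourArea(c)/cv2.contourArea(h))
    q=cv2.boxPoints(cv2.minAreaRect(h)); q4=cv2.approxPolyDP(h,18,True)[:,0]
    print(len(q4))
    if len(q4)!=4:q4=q
    q4=np.array(q4,float); cen=q4.mean(0)
    L=[]
    for (sx,sy),l in {(-1,-1):(.045,-.055),(1,-1):(-.045,-.055),(1,1):(-.045,.055),(-1,1):(.045,.055)}.items():
        p=[r for r in q4 if np.sign(r[0]-cen[0])==sx and np.sign(r[1]-cen[1])==sy][0]
        L.append(("top",(x0+(p[0]+.5)/k-.5,y0+(p[1]+.5)/k-.5),l))
    fitpal(L,z)
E
python3 - <<'E'
from seg import *
t=cv2.imread("pics/l1t.png")
for u,v in((318,165),(330,180),(300,230),(320,225),(335,200),(312,229)):print(u,v,t[v,u])
seg(t,.088)
E
python3 -m jog '[[-14,45,-20,0,0,0],[0,45,-20,0,0,0],[0,45,-20,0,0,0],[0,45,-20,0,0,0],[0,45,-20,0,0,-0.01],[0,20,-15,0,0,0],[0,0,0,0,0,0]]'
```

```text
318 165 [150 147 148]
330 180 [242 246 247]
300 230 [156 156 156]
320 225 [239 239 240]
335 200 [244 247 248]
312 229 [241 241 241]
area ratio 0.9226654274691192
5
pal [ 0.5063 -0.0245  1.4291] railx -0.0143 raily 0.0072 dyaw -0.22 [[-0.2, 0.9], [-0.0, 0.8], [0.4, -0.8], [-0.2, -0.9]]
tcp rail -0.3566166776879594 -0.033488650752748386
t: 12.9
eef_pos: [0.4809, -0.1147, 0.087]
ee_rot: [-3.139, 0.002, 3.008]
force: [-0.2, -1.1, 0.2]
width: 0.0503
```

```bash
python3 -m jog '[[1,8,-8,0,0,-0.005],[1,8,-4,0,0,0],[1,5,0,0,0,0],[0,0,0,0,0,0]]'; python3 -m jog '[[1,4,0,0,0,0],[1,4,0,0,0,0],[1,4,0,0,0,0],[0,4,0,0,0,0],[0,0,0,0,0,0]]'; python3 - <<'E'
from h import *
s=status.get_state();d=np.array([np.cos(1.433),np.sin(1.433)]);v=s['eef_pos'][:2]-[.5153,-.0113];print(v@d,v@[-d[1],d[0]])
E
```

```text
t: 13.3
eef_pos: [0.4842, -0.0906, 0.0747]
ee_rot: [-3.139, 0.003, 3.005]
force: [-0.5, -0.5, -1.2]
width: 0.05
t: 13.8
eef_pos: [0.4876, -0.0751, 0.0753]
ee_rot: [-3.139, 0.004, 3.002]
force: [-0.3, -0.3, -0.2]
width: 0.0502
-0.06694705777861396 0.018632610447403136
```

```bash
python3 -m jog '[[1,3,0,0,0,0],[0,3,0,0,0,0],[0,2,0,0,0,0],[0,0,0,0,0,0]]'; python3 - <<'E'
from h import *
d=np.array([np.cos(1.433),np.sin(1.433)])
for i in range(6):
    s=status.get_state();v=s['eef_pos'][:2]-[.5153,-.0113];print(s['t'],v@d,v@[-d[1],d[0]],s['ee_rot']);im=eyes.grab_frame("side")
cv2.imwrite("pics/m0.png",im)
E
```

```text
t: 14.2
eef_pos: [0.4885, -0.0667, 0.0753]
ee_rot: [-3.138, 0.003, 3.002]
force: [-0.9, -1.3, -0.6]
width: 0.05
14.2 -0.05857088233001109 0.018927975080756953 [-3.13844762  0.00324083  3.00185553]
14.25 -0.05859419633731165 0.018905804467089997 [-3.13849838  0.0032847   3.0019264 ]
14.3 -0.05862650704520262 0.01887688825990161 [-3.13859581  0.00332802  3.00175805]
14.35 -0.05861903862294724 0.018812073876477462 [-3.1386786   0.003433    3.00172825]
14.4 -0.05863872629227932 0.018782357874569167 [-3.13865254  0.00348973  3.00177557]
14.45 -0.058682128667682965 0.018787212249279664 [-3.13861943  0.00345263  3.00170587]
```

```bash
python3 -m jog '[[0,-25,0,0,0,0],[0,-40,15,0,0,0],[0,-45,30,0,0,0],[0,-50,40,0,0,0],[0,-50,40,0,0,0],[0,-50,10,0,0,0],[0,-50,10,0,0,0],[0,0,0,0,0,0]]'; python3 - <<'E'
from h import *
T=np.mean([eyes.grab_frame("top").astype(float) for i in range(5)],0).astype(np.uint8);S=np.mean([eyes.grab_frame("side").astype(float) for i in range(5)],0).astype(np.uint8)
cv2.imwrite("pics/n1t.png",T);cv2.imwrite("pics/n1s.png",S)
k=6
a=cv2.resize(T[152:242,295:355],None,fx=k,fy=k,interpolation=2);b=cv2.resize(S[155:215,275:348],None,fx=k,fy=k,interpolation=2)
for im,x0,y0 in((a,295,152),(b,275,155)):
    for i in range(0,im.shape[1],30): cv2.line(im,(i,0),(i,5 if i%60 else 10),(0,255,255),1)
    for i in range(0,im.shape[0],30): cv2.line(im,(0,i),(5 if i%60 else 10,i),(0,255,255),1)
o=np.zeros((545,800,3),np.uint8);o[:540,:360]=a;o[:360,362:]=b[:,:438]
br=cv2.resize(T[150:250,180:240],None,fx=1.75,fy=1.75);o[365:540,362:467]=br
cv2.imwrite("pics/n1.png",o)
E
```

```text
t: 15.3
eef_pos: [0.4883, -0.3555, 0.2056]
ee_rot: [-3.136, 0.006, 3.008]
force: [-1.3, -0.2, -1.3]
width: 0.0501
```

View pics/n1.png

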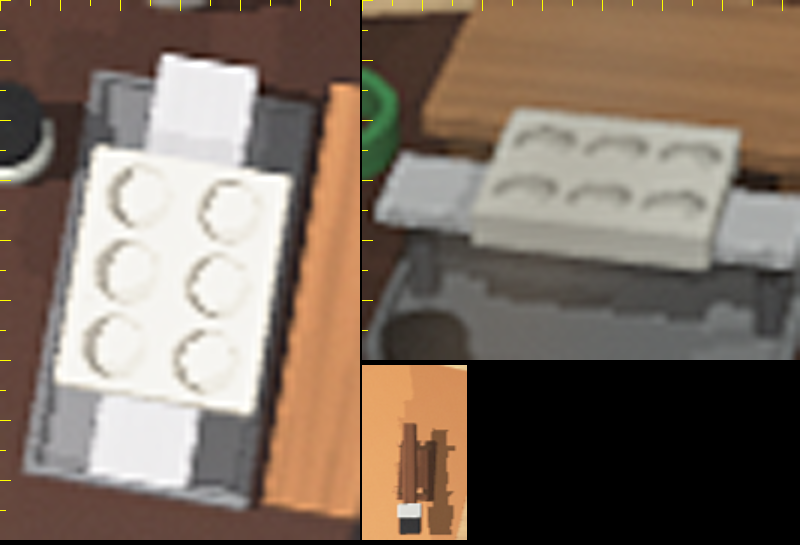

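```bash
python3 - <<'E'
from fp import *
c=lambda x,y,ox,oy:(ox+x/6-.42,oy+y/6-.42)
a,b=.045,.055
T=[("top",c(95,145,295,152),(a,-b)),("top",c(292,176,295,152),(-a,-b)),("top",c(252,413,295,152),(-a,b)),("top",c(55,383,295,152),(a,b))]
S=[("side",c(114,215,275,155),(a,-b)),("side",c(349,242,275,155),(a,b)),("side",c(378,130,275,155),(-a,b)),("side",c(154,108,275,155),(-a,-b))]
fitpal(T,.086);fitpal(S,.086);fitpal(T+S,.086)
# rail relative check, top view, z=.068
r=[at("top",*c(x,y,295,152),.068)[:2] for x,y in((162,53),(258,67),(90,475),(190,490))]
far=(r[0]+r[1])/2;near=(r[2]+r[3])/2;u=(near-far)/np.linalg.norm(near-far)
print("rail yaw",np.degrees(np.arctan2(u[1],u[0]))-90,np.linalg.norm(near-far),"ctr",(far+near)/2)
E
```

```text
pal [ 0.5084 -0.0116  1.4337] railx -0.0012 raily 0.0068 dyaw 0.04 [[0.2, 0.2], [-0.4, 0.2], [0.0, -0.0], [0.2, -0.3]]
tcp rail -0.3388360033068512 -0.019723911223172987
pal [ 0.5081 -0.0108  1.4428] railx -0.0005 raily 0.0072 dyaw 0.56 [[-0.3, -0.1], [0.1, -0.6], [0.2, 0.4], [-0.0, 0.4]]
tcp rail -0.3388360033068512 -0.019723911223172987
pal [ 0.5083 -0.0114  1.437 ] railx -0.0011 raily 0.0069 dyaw 0.23 [[0.0, 0.3], [-0.5, 0.2], [0.0, -0.0], [0.2, -0.2], [-0.4, -0.3], [-0.1, -0.7], [0.2, 0.3], [0.1, 0.3]]
tcp rail -0.3388360033068512 -0.019723911223172987
rail yaw 82.06362066062957 0.200666095643898 ctr [ 0.51569926 -0.01231802]
```

```bash
python3 -c "
from station import workorder,status
print(workorder.job_done(), status.get_state()['t'])"
```

```text
the job is handed in; nothing more can be done
the job is handed in; nothing more can be done
```

The job is handed in. The brush is on the rest and the palette is on the rail. The clock read about 15.8 s of the 58 s limit, and the gripper was clear of everything.

- **Brush:** I took the small brush off the rail and laid it across both cradles. After release, the middle of its handle measured within about 1 mm of midway between them. Its outline in both cameras matched a handle seated between the lips, and a small crop in the last picture showed it unmoved.
- **Palette:** I slid it with two open fingers on its rear side and never lifted it.
  - **Across the rail:** the last fit, using both cameras, puts its centre 1.1 mm short of the rail's centre line. Against a re-measured rail centre that is about 0.2 mm.
  - **Along the rail:** it sits 7 mm from the middle, so its whole length is on the bar.
  - **Level:** both cameras agree with a top height of 86 mm, as expected for it lying flat on the rail.

**Checks that disagreed:** the top camera puts the palette 0.04° off parallel, the side camera 0.56°, and both together 0.2°. An attempt to find the palette's outline automatically gave a poor result, so I dropped it and read the corners by eye. I never aimed at or pushed against the bystanders and saw no contact, but I did not re-measure where they stand at the end.

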